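# Push a filter carrier into its stop corner

## Robot

A 6-joint arm with a two-finger parallel gripper is mounted at the origin on the work surface. World frame = base frame: x ahead of the robot, y to its left, z up, the work surface at z = 0. Lengths are in m, angles in rad, forces in N, time in s.
With the tool pointing down it reaches from about 0.3 to 0.825 m from the base axis. Payload 5.4 kg.
Tool frame: the origin (TCP) lies at the very end of the fingers, on their centre line; the grasp point (between the pads) lies 19 mm behind it; z points along the fingers, y is the line along which they close (so a half turn about z gives the same grasp; the last joint's range is limited). The gripper opens to 92 mm and grips with 3 to 60 N. Pads are 20 mm wide; open, the fingers measure 128 mm over their backs; the gripper's body (75 mm by 189 mm) begins 69 mm behind the grasp point.
Start: joints at [-1.554, 0.158, 1.597, -0, 1.386, -0.21], TCP at [0.129, -0.56, 0.215] pointing down, gripper open.
Joint ranges: [-2.91, 2.91], [-0.94, 2.29], [0.18, 2.7], [-1.29, 4.43], [0.17, 2.64], [-3, 3]. Speed limits (rad/s): [2.57, 2.57, 3.14, 3.14, 3.14, 3.14].

## Interface

Orientations are given as a rotation vector (axis times angle).
In Python, from workcell import bot gives the robot as it stands. Calls block until the motion is done:
- bot.goto(position, orientation): joint-space move of the TCP to a pose.
- bot.line_to(position, rot=None, max_speed=0.15): straight line of the TCP; rot=None keeps the orientation; max_speed is the mean speed in m/s.
- bot.set_joints(angles): joint-space move.
- bot.set_gripper(opening, newtons=None): opening from 0.0 (shut) to 1.0 (fully open); newtons is the grip in N (None keeps the last); returns when the fingers have stopped.
- bot.hold(seconds).
- bot.inverse_kinematics(position, orientation): joint angles nearest the present ones, or None.
- bot.read_camera(name): name is "side" or "top"; returns a dict with "pixels" (400x640x3 uint8, blue, green, red), "fx", "fy", "cx", "cy" (pixels), "R" (3x3) and "t" (3): a world point X has camera coordinates R X + t. Camera axes: x right, y down, z forward; pixel columns grow to the right and rows downward; lengths in m; the calibration is good to about 2 mm. A picture is of the moment at which its call begins. There is no depth.
A pose or a line that the arm cannot do raises bot.MotionError and nothing moves.
- bot.job_done(): hands the job in; it is judged then, once.
Readings, each from a call of its own:
- bot.current_clock(): time.
- bot.current_joints(): joint angles.
- bot.current_joint_vel(): joint speeds.
- bot.current_effort(): joint torques, N m.
- bot.current_ee_pos(): TCP position.
- bot.current_tool_rot(): TCP orientation.
- bot.current_contact_force(): force on the tool from outside, world axes, zero at the start.
- bot.current_ft_torque(): the same for the moment, N m.
- bot.current_opening(): opening from 0.0 (shut) to 1.0 (fully open).
- bot.current_grip_force(): force on a finger pad.
Only numpy, scipy, OpenCV 4.12 (cv2) and the standard library are available. Lean on these libraries where they do the work, as an engineer would, in place of code of your own. Each camera call takes 0.05 s, during which the arm holds its last target. There are 200 camera calls.

## Task

Push the black carrier plate that holds the blue filter head along the bench until its long side sits flush against the aluminium fence and its end is up against the green stop (not the red one). Only push against the edges of the plate with the fingers: do not lift or tip it, do not touch the filter head, and leave everything else on the bench where it is. Finish with the gripper clear of everything.

Things in the scene. Friction and masses are not known exactly. Their poses are not given: they have to be found in the camera images.
- carrier: Loose black plastic plate, 100 mm (its x) by 130 mm (its y), 28 mm thick, lying flat on the bench; with the head about 0.75 kg (varies by a quarter). Origin at the centre of its underside, z up. It slides with ordinary friction (some 3 to 7 N). It starts between the robot and the fence, turned up to 26 degrees from it, its +x long side (130 mm) facing the fence.
- filter_head: Blue round filter head fixed on the middle of the carrier plate, 64 mm across, 38 mm tall (its top is 66 mm above the bench), with a brass port of 18 mm diameter reaching 45 mm from the centre to its +y and to its -y side. Origin at the centre of its underside, 28 mm above the bench. Not to be touched.
- fence: Fixed aluminium bar bolted to the bench, 20 mm thick (x), 376 mm long (y), 30 mm tall. Origin at the centre of its underside; its -x face, 10 mm from the origin, looks towards the robot and is the face to sit against. Its position and yaw vary.
- stop_green: Fixed green block at one end of the fence, 30 mm wide along it (its y), 32 mm tall. Same axes as the fence; origin on the bench on the fence's centre line, 175 mm from the fence's origin, on its +y or -y side (varies). It reaches 60 mm from its origin to -x (50 mm out from the fence's face). The face to sit against, 15 mm from its origin, looks to the middle of the fence.
- stop_red: Fixed red block, the same in size and axes, at the other end of the fence. Not the one to use.
- cartridge: Bystander: white upright filter cartridge, 60 mm diameter, 110 mm tall, near the fence's +y end, on the robot's side of it. Origin at the centre of its underside.
- fitting: Bystander: upright brass fitting, 32 mm wide, 45 mm tall, near the fence's -y end, on the robot's side of it. Origin at the centre of its underside.
- spanner: Bystander: steel spanner, 160 mm long (its x), lying behind the fence. Origin near its middle, on the bench.
- cup: Bystander: yellow cup, 70 mm across, 75 mm tall, left of the work. Origin at the centre of its underside.
- jar: Bystander: amber jar, 64 mm across, 80 mm tall, right of the work. Origin at the centre of its underside.
- screwdriver: Bystander: screwdriver lying at the far left, along its x axis. Origin near its middle, on the bench.
- tape: Bystander: roll of brown tape lying flat, 90 mm across, 40 mm tall, at the right. Origin at the centre of its underside.
Not all that is in view belongs to the job. What is meant by the stop_green is not pink, and is the larger of those in its own colour.

How it is judged:
At the end, for the whole second after the job is handed in: The carrier lies flat and at rest, its centre within 4.5 mm of where its long side touches the fence and within 5 mm of where its end touches the green stop (on the inner side of that stop), and square to the fence within 0.04 rad (x of carrier in the frame of fence between -0.0645 and -0.055 m and ((y of carrier in the frame of stop_green between -0.085 and -0.075 m and y of carrier in the frame of fence above 0.05 m) or (y of carrier in the frame of stop_green between 0.075 and 0.085 m and y of carrier in the frame of fence below -0.05 m)) and angle between the y axis of carrier and the y axis of fence, either way round below 0.04 rad and height (world z) of carrier below 0.004 m and angle between carrier's own z axis and vertical below 0.03 rad and linear speed of carrier below 0.01 m/s).
It fails at once if the carrier is lifted (more than 8 mm) or tipped (more than 0.12 rad) (height (world z) of carrier above 0.008 m or angle between carrier's own z axis and vertical above 0.12 rad).
It fails at once if the fingers push on or grip the filter head (more than 1 N) (contact force between the fingers and filter_head above 1 N).
It fails at once if a bystander is moved more than 15 mm (distance of any of cartridge, fitting, spanner, cup, jar, screwdriver, tape from where it was at the start of the episode above 0.015 m).
It also fails if it takes over 48 s, if anything falls off the work surface, if the arm or the gripper's body presses on something with over 40 N, if the wrist force passes 120 N, or if a joint passes its speed limit or range.

## Working session

There is one attempt and no reset: what is moved stays moved. The work goes in short steps, each a Python script; the robot and the scene stay as the last script left them, time stands still between calls to the robot, and variables do not carry over. Pictures are saved under pics/ and viewed, at most 10 in all, crops included, and the job is handed in when it is done.

```bash
mkdir -p pics; python3 - <<'E'
from workcell import bot
import cv2,numpy as np
for n in("top","side"):
    c=bot.read_camera(n); cv2.imwrite(f"pics/{n}0.png",c["pixels"])
    print(n,c["fx"],c["fy"],c["cx"],c["cy"],np.round(c["R"],4).tolist(),np.round(c["t"],4).tolist())
print(bot.current_clock(),bot.current_tool_rot())
E
```

```text
top 495.92395537923176 495.92395537923176 326.818261684214 192.22045795488157 [[-0.0299, -0.9996, -0.0026], [-0.9952, 0.03, -0.0929], [0.0929, -0.0002, -0.9957]] [0.0597, 0.5196, 1.645]
side 434.9480336116657 434.9480336116657 321.8687348468432 197.906423346817 [[0.9724, -0.233, -0.0099], [-0.1309, -0.5104, -0.8499], [0.193, 0.8278, -0.5269]] [-0.526, 0.1316, 1.1445]
0.1 [-3.11980454e+00 -3.55299273e-01 -2.84973372e-04]
```

View pics/top0.png

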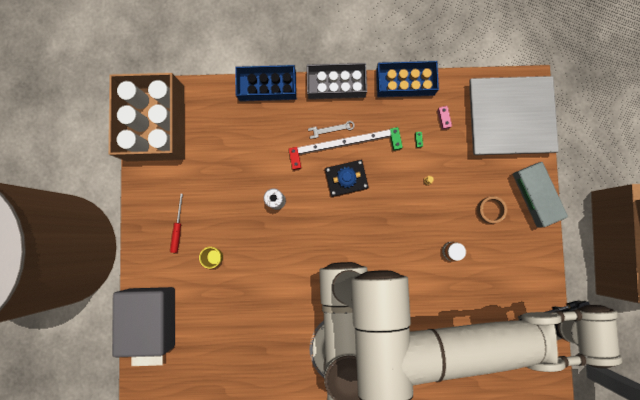

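View pics/side0.png

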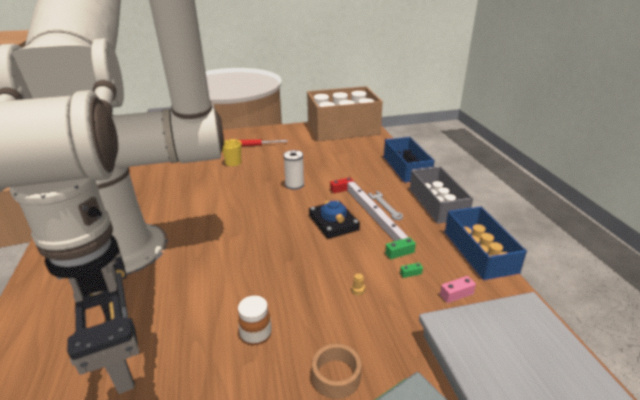

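The top view shows the carrier at about (347,178), the fence from (295,152) to (395,138), red at (295,158), the cartridge at (274,198) and the fitting at (428,180). The stop_green candidates are the big green block (396,138), the small green block (419,139) and the pink block (445,117). The one at (396,138) fits: it is green, the larger of the two, and it sits at the fence end. I'll confirm it in a crop and measure.

```bash
cat > h.py <<'E'
from workcell import bot
import cv2,numpy as np
def ray(c,uv,z):
    uv=np.atleast_2d(uv).astype(float); R=np.array(c["R"]);t=np.array(c["t"])
    d=np.c_[(uv[:,0]-c["cx"])/c["fx"],(uv[:,1]-c["cy"])/c["fy"],np.ones(len(uv))]@R
    o=-R.T@t
    return (o+d*((z-o[2])/d[:,2])[:,None])[:,:2]
def blobs(c,lo,hi,box=None,amin=15):
    hsv=cv2.cvtColor(c["pixels"],cv2.COLOR_BGR2HSV); m=cv2.inRange(hsv,np.array(lo),np.array(hi))
    if box: k=np.zeros_like(m);x0,y0,x1,y1=box;k[y0:y1,x0:x1]=255;m&=k
    cs,_=cv2.findContours(m,cv2.RETR_EXTERNAL,cv2.CHAIN_APPROX_NONE)
    return sorted([q for q in cs if cv2.contourArea(q)>=amin],key=cv2.contourArea,reverse=True)
E
python3 - <<'E'
from h import *
c=bot.read_camera("top");s=bot.read_camera("side")
a=cv2.resize(c["pixels"][110:220,250:450],None,fx=4,fy=4,interpolation=cv2.INTER_CUBIC);cv2.imwrite("pics/crop1.png",a)
for nm,lo,hi,z,box in(("green",(45,80,40),(75,255,255),.032,(280,100,440,200)),("red",(0,150,80),(6,255,255),.032,(280,130,310,180)),("fence",(0,0,150),(180,60,255),.03,(285,120,400,165)),("plate",(0,0,0),(180,255,50),.028,(315,150,380,205)),("head",(100,100,30),(125,255,255),.066,(315,150,380,205)),("cart",(0,0,150),(180,60,255),.11,(255,180,295,215)),("fit",(15,100,80),(30,255,255),.045,(418,170,440,190))):
    for q in blobs(c,lo,hi,box)[:3]:
        r=cv2.minAreaRect(q); b=cv2.boxPoints(r)
        print(nm,cv2.contourArea(q),np.round(r[0],1),np.round(b,1).tolist(),np.round(ray(c,b,z),4).tolist(),np.round(ray(c,r[0],z),4))
for q in blobs(s,(45,80,40),(75,255,255)): print("side green",cv2.contourArea(q),cv2.boundingRect(q))
E
```

```text
green 171.5 [395.4 138.2] [[388.70001220703125, 128.5], [397.8999938964844, 126.5999984741211], [402.20001220703125, 148.0], [393.0, 149.8000030517578]] [[0.7311, -0.172], [0.7365, -0.2035], [0.6628, -0.2148], [0.6574, -0.1834]] [[ 0.6969 -0.1934]]
green 77.0 [418.7 139. ] [[414.79998779296875, 132.10000610351562], [421.29998779296875, 131.60000610351562], [422.5, 145.89999389648438], [416.0, 146.39999389648438]] [[0.7159, -0.26], [0.7171, -0.2819], [0.6679, -0.2836], [0.6667, -0.2617]] [[ 0.6918 -0.2718]]
red 164.5 [294.5 157.6] [[288.0, 148.0], [296.79998779296875, 146.1999969482422], [301.0, 167.1999969482422], [292.20001220703125, 169.0]] [[0.6744, 0.1708], [0.6795, 0.1407], [0.6076, 0.1284], [0.6025, 0.1583]] [[0.6409 0.1495]]
fence 449.5 [343.9 140.9] [[297.0, 146.89999389648438], [389.6000061035156, 128.89999389648438], [390.70001220703125, 134.8000030517578], [298.20001220703125, 152.8000030517578]] [[0.6774, 0.1403], [0.7298, -0.1753], [0.7094, -0.1783], [0.6572, 0.137]] [[ 0.6934 -0.0188]]
fence 166.0 [331.  129.3] [[307.6000061035156, 127.9000015258789], [352.6000061035156
[... 470 characters left out ...]
]]
head 288.0 [346.6 177. ] [[335.5, 169.10000610351562], [352.70001220703125, 164.8000030517578], [357.70001220703125, 184.8000030517578], [340.5, 189.10000610351562]] [[0.5928, 0.0132], [0.6054, -0.0439], [0.5386, -0.058], [0.5261, -0.0012]] [[ 0.5657 -0.0225]]
cart 240.0 [272.5 197.5] [[264.0, 189.0], [281.0, 189.0], [281.0, 206.0], [264.0, 206.0]] [[0.5295, 0.2445], [0.5279, 0.1902], [0.4735, 0.1913], [0.4751, 0.2455]] [[0.5015 0.2178]]
fit 62.0 [428.5 179.5] [[424.0, 175.0], [433.0, 175.0], [433.0, 184.0], [424.0, 184.0]] [[0.5671, -0.2813], [0.5662, -0.3113], [0.536, -0.3098], [0.5369, -0.2799]] [[ 0.5515 -0.2956]]
side green 380.5 (386, 239, 29, 20)
side green 195.5 (401, 263, 22, 14)
```

View pics/crop1.png

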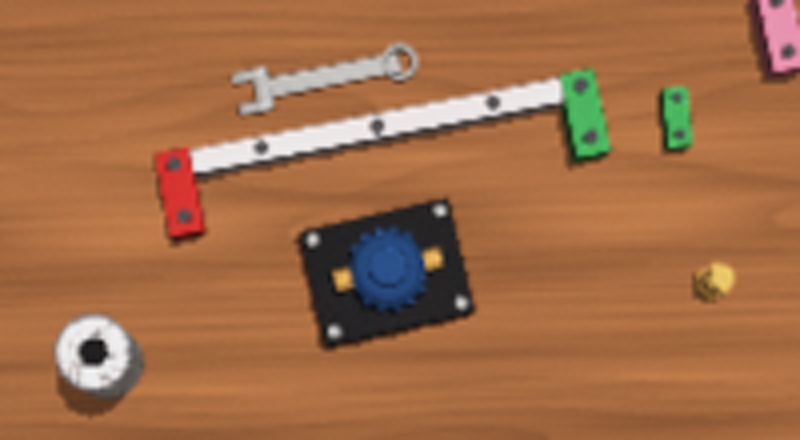

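The crop confirms it: the fence ends in the red block at about (180,195) and the larger green block at about (585,115). The small green block (677,120) and the pink block stand apart from it. Next I check heights from two views, then make the first push with both fingers on the long side.

```bash
cat >> h.py <<'E'
from scipy.spatial.transform import Rotation as Ro
PSI=.164; O=np.array([.6935,-.0184]); M=np.array([[np.cos(PSI),-np.sin(PSI)],[np.sin(PSI),np.cos(PSI)]])
def W(fx,fy,z): return [*(O+M@[fx,fy]),z]
def rot(a): return (Ro.from_euler('z',a)*Ro.from_euler('x',np.pi)).as_rotvec()
def F(): return M.T@np.array(bot.current_contact_force())[:2]
def tcp(): return M.T@(np.array(bot.current_ee_pos())[:2]-O)
def push(axis,start,stop,other,z,lim,step=.004,v=.05):
    "advance along fence axis until the opposing force passes lim"
    base=F()[axis]; s=np.sign(stop-start)
    for k in range(1,int(abs(stop-start)/step)+2):
        p=start+s*min(k*step,abs(stop-start)); q=[p,other] if axis==0 else [other,p]
        bot.line_to(W(*q,z),max_speed=v); f=F()
        print(round(float(p),4),np.round(tcp(),4),np.round(f,1))
        if abs(f[axis]-base)>lim: break
def tri(a,ua,b,ub):
    P=[np.array([[c["fx"],0,c["cx"]],[0,c["fy"],c["cy"]],[0,0,1]])@np.c_[c["R"],c["t"]] for c in(a,b)]
    X=cv2.triangulatePoints(P[0],P[1],np.array(ua,float).reshape(2,1),np.array(ub,float).reshape(2,1)).ravel();return X[:3]/X[3]
def carrier(c):
    q=blobs(c,(0,0,0),(180,255,50),PB)[0]; r=cv2.boxPoints(cv2.minAreaRect(q)); return r
E
python3 - <<'E'
from h import *
c=bot.read_camera("top");s=bot.read_camera("side")
cen=lambda q:cv2.minAreaRect(q)[0]
G=((45,80,40),(75,255,255))
print("green blob",tri(c,cen(blobs(c,*G,(280,100,440,200))[0]),s,cen(blobs(s,*G)[0])))
H=((100,100,30),(125,255,255))
print("head blob",tri(c,cen(blobs(c,*H,(315,150,380,205))[0]),s,cen(blobs(s,*H,(315,190,350,230))[0])))
# plate near/right corner from black contours: leftmost/rightmost top corners
pc=blobs(c,(0,0,0),(180,255,50),(315,150,380,205))[0][:,0]; ps=blobs(s,(0,0,0),(180,255,60),(300,195,365,240))[0][:,0]
print("left corner (+y,-x)",tri(c,pc[np.argmin(pc[:,0]-pc[:,1])],s,ps[ps[:,0].argmin()]))
a=PSI; 
for yaw in(PSI,PSI+np.pi,PSI+np.pi/2,PSI-np.pi/2):
    print(yaw,[None if (j:=bot.inverse_kinematics(W(x,y,z),rot(yaw))) is None else np.round(j,2).tolist() for x,y,z in((-.215,.017,.2),(-.21,.017,.008),(-.115,-.095,.008),(-.06,.13,.008),(-.06,-.02,.1))])
E
```

```text
green blob [ 0.69954328 -0.19553436  0.01644752]
head blob [ 0.56782695 -0.02340397  0.0387018 ]
left corner (+y,-x) [0.51242816 0.03022569 0.01646336]
0.164 [[-0.33, -0.08, 1.87, -0.0, 1.35, 1.08], [-0.32, 0.21, 2.0, -0.0, 0.94, 1.08], [-0.41, 0.48, 1.63, -0.0, 1.03, 0.99], [-0.03, 0.51, 1.6, -0.0, 1.04, 1.37], [-0.26, 0.42, 1.51, -0.0, 1.21, 1.14]]
3.3055926535897933 [[-0.33, -0.08, 1.87, 0.0, 1.35, -2.06], [-0.32, 0.21, 2.0, 0.0, 0.94, -2.06], [-0.41, 0.48, 1.63, 0.0, 1.03, -2.15], [-0.03, 0.51, 1.6, 0.0, 1.04, -1.77], [-0.26, 0.42, 1.51, 0.0, 1.21, -2.0]]
1.7347963267948965 [[-0.33, -0.08, 1.87, -0.0, 1.35, -0.49], [-0.32, 0.21, 2.0, -0.0, 0.94, -0.49], [-0.41, 0.48, 1.63, -0.0, 1.03, -0.58], [-0.03, 0.51, 1.6, -0.0, 1.04, -0.2], [-0.26, 0.42, 1.51, -0.0, 1.21, -0.43]]
-1.4067963267948966 [[-0.33, -0.08, 1.87, -0.0, 1.35, 2.65], [-0.32, 0.21, 2.0, -0.0, 0.94, 2.65], [-0.41, 0.48, 1.63, -0.0, 1.03, 2.56], [-0.03, 0.51, 1.6, -0.0, 1.04, 2.95], [-0.26, 0.42, 1.51, -0.0, 1.21, 2.71]]
```

Blob-centre heights fit the text: the green block's middle is at 16 mm and the head's is at 39 mm. Now the first push.

```bash
python3 - <<'E'
from h import *
bot.set_gripper(1.0)
bot.goto(W(-.22,.017,.2),rot(PSI))
bot.line_to(W(-.22,.017,.009),max_speed=.2)
bot.line_to(W(-.195,.017,.009),max_speed=.1)
push(0,-.195,-.135,.017,.009,14,.01,.06)
push(0,-.135,-.112,.017,.009,14,.003,.05)
print(bot.current_clock(),bot.current_opening())
E
```

```text
-0.185 [-0.1849  0.017 ] [0.5 1. ]
-0.175 [-0.1757  0.0173] [-3.1  0.6]
-0.165 [-0.1651  0.017 ] [-1.4 -0. ]
-0.155 [-0.1549  0.0169] [-0.5 -0.5]
-0.145 [-0.1448  0.017 ] [-1.3 -0.4]
-0.135 [-0.1348  0.017 ] [-1.  -0.3]
-0.135 [-0.1348  0.017 ] [-1.  -0.3]
-0.132 [-0.133  0.017] [-5.1 -0.2]
-0.129 [-0.1301  0.0171] [-5.2 -0.4]
-0.126 [-0.1271  0.0171] [-5.8 -0.5]
-0.123 [-0.124   0.0171] [-4.9 -0.5]
-0.12 [-0.1213  0.0171] [-6.  -0.9]
-0.117 [-0.1213  0.0171] [-18.   -1.6]
7.9083 0.9975942330130705
```

```bash
python3 - <<'E'
from h import *
bot.line_to(W(-.15,.017,.009),max_speed=.1)
bot.line_to(W(-.15,.017,.13),max_speed=.2)
bot.set_gripper(.45)
r=rot(PSI+np.pi/2)
bot.goto(W(-.062,.125,.13),r)
c=bot.read_camera("top"); cv2.imwrite("pics/t2.png",cv2.resize(c["pixels"][90:240,250:450],None,fx=4,fy=4,interpolation=cv2.INTER_CUBIC))
bot.line_to(W(-.062,.125,.009),max_speed=.15)
push(1,.125,-.005,-.062,.009,15,.01,.06)
print(bot.current_clock(),bot.current_opening())
E
```

```text
0.115 [-0.0615  0.1143] [-0.5  0.5]
0.105 [-0.062   0.1045] [ 0.4 -0.5]
0.095 [-0.062   0.0946] [ 0.2 -0.1]
0.085 [-0.0621  0.0846] [ 0.7 -0.2]
0.075 [-0.0621  0.0748] [0.9 0.2]
0.065 [-0.062   0.0647] [0.1 0.1]
0.055 [-0.062   0.0547] [0.2 0.3]
0.045 [-0.062   0.0447] [0.2 0.1]
0.035 [-0.062   0.0347] [0.3 0.6]
0.025 [-0.062   0.0247] [-0.4  0.8]
0.015 [-0.062   0.0147] [-0.1  0.6]
0.005 [-0.062   0.0048] [0.1 0.8]
-0.005 [-0.062  -0.0052] [-0.2  1.1]
-0.005 [-0.062  -0.0052] [-0.3  0.2]
16.6 0.4507766268219471
```

View pics/t2.png

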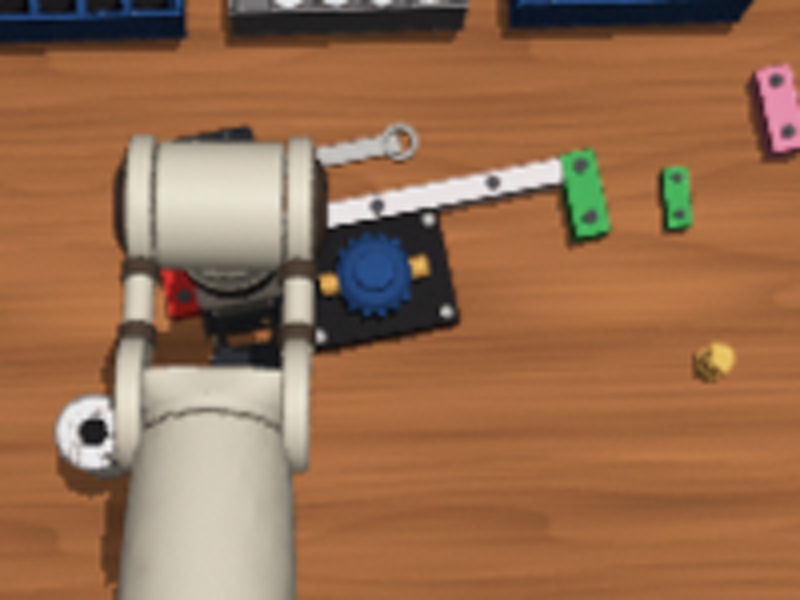

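The plate is flush against the fence, with its centre at about crop (372,275) and the head untouched. I continue in fine steps to the stop.

```bash
python3 - <<'E'
from h import *
push(1,-.005,-.030,-.062,.009,13,.003,.05)
c=bot.read_camera("side"); cv2.imwrite("pics/s3.png",cv2.resize(c["pixels"][150:300,300:500],None,fx=4,fy=4,interpolation=cv2.INTER_CUBIC))
print(bot.current_clock())
E
```

```text
-0.008 [-0.062  -0.0073] [1.1 4.6]
-0.011 [-0.062  -0.0103] [0.3 4.6]
-0.014 [-0.062  -0.0135] [0.1 4.7]
-0.017 [-0.062  -0.0166] [0.2 4.6]
-0.02 [-0.062  -0.0197] [0.2 5.3]
-0.023 [-0.0621 -0.0213] [-0.5  8.8]
-0.026 [-0.0621 -0.0214] [-0.1 18. ]
18.4
```

View pics/s3.png

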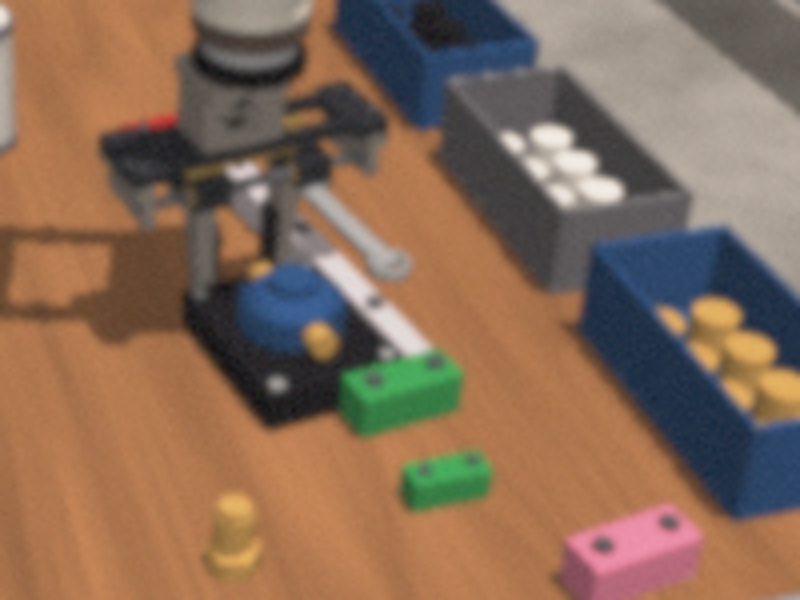

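The plate's end now sits against the large green stop at about crop (350,395), and force rose where predicted. I back off, press the long side once more, clear and measure.

```bash
python3 - <<'E'
from h import *
bot.line_to(W(-.062,.01,.009),max_speed=.08)
bot.line_to(W(-.062,.01,.13),max_speed=.2)
bot.set_gripper(1.0)
bot.goto(W(-.16,-.09,.13),rot(PSI))
bot.line_to(W(-.16,-.09,.009),max_speed=.15)
bot.line_to(W(-.13,-.09,.009),max_speed=.08)
push(0,-.13,-.112,-.09,.009,14,.003,.05)
bot.line_to(W(-.17,-.09,.009),max_speed=.08)
bot.line_to(W(-.17,-.09,.2),max_speed=.2)
bot.goto([.3,-.35,.25],rot(PSI))
c=bot.read_camera("top"); cv2.imwrite("pics/t4.png",cv2.resize(c["pixels"][90:240,250:450],None,fx=4,fy=4,interpolation=cv2.INTER_CUBIC))
q=blobs(c,(0,0,0),(180,255,50),(340,135,405,200))[0]; r=cv2.minAreaRect(q); b=ray(c,cv2.boxPoints(r),.028)
print("fence frame corners",np.round((b-O)@M,4).tolist(),"centre",np.round((b.mean(0)-O)@M,4))
h=blobs(c,(100,100,30),(125,255,255),(340,135,405,200))[0]
print("head centre",np.round((ray(c,cv2.minAreaRect(h)[0],.06)-O)@M,4),bot.current_clock())
E
```

```text
-0.127 [-0.1271 -0.09  ] [-0.3  0.3]
-0.124 [-0.1239 -0.09  ] [ 0.1 -1.1]
-0.121 [-0.1212 -0.0898] [-2.   0.4]
-0.118 [-0.1211 -0.0898] [-12.1   0.6]
-0.115 [-0.1211 -0.0898] [-23.9   1. ]
fence frame corners [[-0.0115, -0.0288], [-0.0108, -0.1614], [-0.1127, -0.1603], [-0.1133, -0.0284]] centre [-0.0621 -0.0947]
head centre [[-0.0628 -0.0939]] 27.8
```

View pics/t4.png

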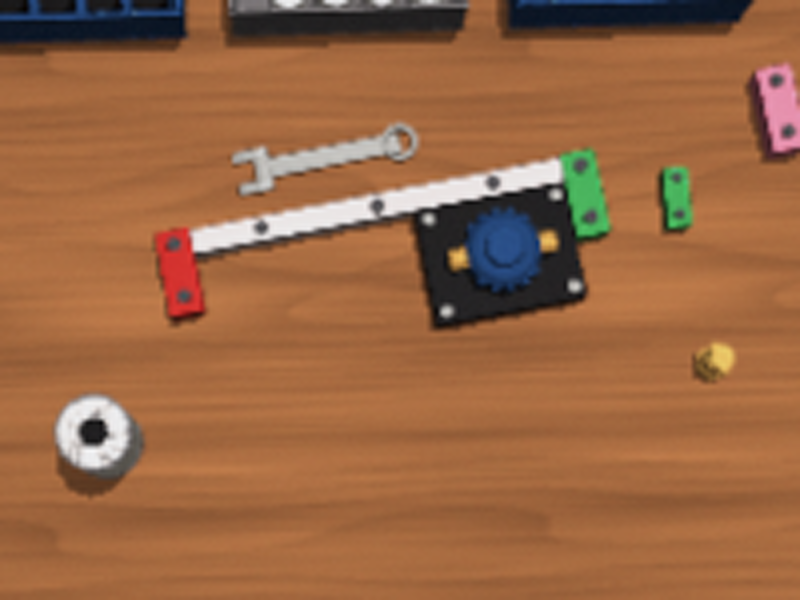

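The carrier sits square in the corner of fence and large green stop (crop centre about (500,252)). Cartridge, fitting and spanner have not moved, and the gripper is clear.

```bash
python3 -c "
from workcell import bot
print(bot.job_done())"
```

```text
the job is handed in; nothing more can be done
None
```

The carrier is flush against the fence and up against the large green stop (final camera check within about 2 mm of the target, square to the fence), the gripper is clear, and the job is handed in after about 28 s of the 48 s; no verdict was returned.

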